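# Seat the sprung sensor probe in the leaf chamber's hidden groove

## Robot

A 7-joint arm with a two-finger parallel gripper is mounted at the origin on the work surface. World frame = base frame: x ahead of the robot, y to its left, z up, the work surface at z = 0. Lengths are in m, angles in rad, forces in N, time in s.
With the tool pointing down it reaches from about 0.425 to 0.925 m from the base axis. Payload 6.8 kg.
Tool frame: the origin (TCP) lies between the finger pads; the fingertips stand 8 mm ahead of it and the grasp point (between the pads) lies 11 mm behind it; z points along the fingers, y is the direction in which the jaws open and shut (so a half turn about z gives the same grasp; the last joint's range is limited). The gripper opens to 85 mm and grips with 20 to 120 N. Pads are 22 mm wide; open, the fingers measure 114 mm over their backs; the gripper's body (76 mm by 85 mm) begins 54 mm behind the grasp point. The pads swing forward as they close: fully open they stand 13 mm farther back than shut.
Start: joints at [1.024, 0.477, 0.022, 1.555, -0.011, 1.109, -0.083], TCP at [0.287, -0.611, 0.239] pointing down, gripper open.
Joint ranges: [-2.96, 2.96], [-0.34, 2.1], [-1.41, 1.46], [0.24, 2.44], [-1.37, 4.51], [0.17, 1.92], [-2.96, 2.96]. Speed limits (rad/s): [2.39, 2.39, 3.14, 3.14, 3.14, 3.14, 3.14].

## Interface

Orientations are given as a rotation vector (axis times angle).
In Python, from station import r, read_camera gives the robot as it stands.
- The arm moves only by the tool move_arm, never from a script. Its arguments are lists of equal length, an entry for each row: "xyz": the shift along the tool's x, y, z in mm, a list of three; "turn": the turn, a rotation vector about the tool's x, y, z in rad, a list of three; "gripper": the closure, from 0 (fully open) to 1 (shut). A call has 1 to 12 rows; each row shifts and turns the commanded pose from where the row before left it, along the tool's axes as they then stand; what a row does not reach is not made up. A row lasts 1/10 s, in which the tool goes at most 50 mm and 8.59 degrees, less where a joint would pass 70% of its speed; a pose out of reach is approached as far as the arm can. A call with a gripper value outside its range is refused whole. The fingers move at their own pace and stop on an object; the grip force is fixed at half the most. Time passes only in rows, so rows that do not move let the fingers close. It gives the time, the measured TCP pose, the force and the opening at its end, in the units of the state.
- r.sense(): the state, without advancing time (a new reading comes with each control period).
- read_camera(name): name is "scene" or "top" or "wrist"; returns a dict with "color" (420x560x3 uint8, red, green, blue), "fx", "fy", "cx", "cy" (pixels), "rvec" (rotation vector, rad) and "tvec" (3), from world to camera coordinates, as OpenCV has them; the wrist camera has in their place "mount" (4x4, takes a point from camera to tool coordinates, whose origin is the TCP and whose axes are the flange's). Camera axes: x right, y down, z forward; pixel columns grow to the right and rows downward; lengths in m; the calibration is good to about 2 mm. The wrist camera is an equidistant fisheye: a pixel r from the principal point sees the ray r / f radians off the axis. A picture is of the moment at which its call begins: read the wrist's pose just before it. There is no depth.
- r.close_job(): hands the job in, once; it reports no verdict.
The state is a dict: "time": time; "joints": joint angles; "dq": joint speeds; "effort": joint torques, N m; "position": TCP position; "orientation": TCP orientation; "contact_force": force on the tool from outside, world axes, zero at the start; "wrist_torque": the same for the moment, N m; "opening": opening from 0.0 (shut) to 1.0 (fully open).
Only numpy, scipy, OpenCV 4.12 (cv2) and the standard library are available. Lean on these libraries where they do the work, as an engineer would, in place of code of your own. Each camera call takes 0.05 s, during which the arm holds its last target.

## Task

Take the sprung sensor probe out of its stand, put its foot down through the open mouth of the leaf chamber's track, and with the foot pressed lightly on the track floor drag it along under the cover strips until you feel it drop into the hidden cross groove. Stop there, let it go fully home and leave it standing upright in the groove. Be gentle: never force the probe against the chamber, and leave the other things on the bench where they are.

Things in the scene. Friction and masses are not known exactly. Their poses are not given: they have to be found in the camera images.
- probe: Sprung sensor probe, upright, 110-160 g. Origin: centre of its ivory handle, 20 (own x) by 26 (y) by 40 mm tall, z up. A 9 mm steel stem below carries a steel foot, its flat end 77 mm below the origin. Stem and foot are a plunger that slides up into the handle up to 10 mm: 1.4 N starts it, 4.4 N at 10 mm, then solid. A half turn looks the same. Starts in the stand, same axes.
- foot_end (a point): Point on the probe 77 mm below the handle's centre: underside of the foot while the spring is not pressed. The foot is a crossbar 37 (probe x) by 14 (y) by 8 mm, its top 22 mm above this point, with two legs under its ends, each 9 (x) by 14 (y) by 14 mm tall, centred at x = +-14 mm. Only the stem, 9 mm round, is between crossbar and handle.
- stand: Grey plastic stand fixed to the bench, base 90 (x) by 70 (y) by 6 mm, origin on the bench under its centre. Its block, 65 by 36 mm, top 52 mm above the bench, has a pocket 41 (x) by 18 (y) mm open at the top, 46 mm deep, in which the probe's foot stands.
- chamber: Aluminium leaf chamber fixed to the bench. Origin on the bench below its track; z up; the track runs straight along own y at x = 0. Raised track block: x -34 to 34, y -155 to 100, 85 mm high, with a channel 44 mm wide in x, floor 55 mm high. Beside it a clear-lidded window box, x 34 to 165 mm, 46 mm high, screws to 66 mm. All offsets here are in this frame.
- mouth (a point): On the track floor at (0, 65, 55) mm in the chamber's frame: middle of the open mouth, where the channel has no cover, 44 (x) by 50 mm (y = 40 to 90). The foot goes in here with its crossbar across the track (probe x along chamber x, either way round). Riding on the plain floor unpressed, the handle's centre is 132 mm above the bench.
- slit (a point): On top of the cover at (0, 0, 85) mm in the chamber's frame. From y = 40 to the closed end two strips 5 mm thick, undersides 80 mm high, cover the channel, leaving a slit 16 mm wide (x = -8 to 8) for the probe's stem. The foot slides below them with 3 mm headroom above it, and cannot be lifted out there.
- track_end (a point): On the track floor at (0, -98, 55) mm in the chamber's frame: closed end. The floor under the strips has one unseen cross groove, 17 mm in y, 12 mm deep, steep-sided; the foot fits with 1.5 mm either way. Its middle is somewhere between y = -65 and -5 mm: not measured, to be felt. Foot home and handle free, the handle's centre is 120 mm above the bench.
- valve_cap: Bystander: yellow steel cylinder cap, 112 mm across, 172 tall, loose; origin under its centre.
- screwdriver: Bystander: screwdriver lying loose on the bench, about 200 mm long.
- fitting: Bystander: small brass hose fitting lying loose on the bench, 42 mm long, 19 wide.
- spanner: Bystander: spanner lying loose on the bench, about 170 mm long.
- hex_key: Bystander: L-shaped dark steel hex key lying loose on the bench, 98 mm long, 8 mm thick.
- bottle: Bystander: clear plastic bottle, 60 mm across, 140 tall, loose; origin under its centre.
There are look-alikes about, which are no part of the job. What is meant by the probe is not brown, and is the smaller of those in its own colour.

How it is judged:
By the outcome, as a careful person would: the job done as asked, in the order asked, and still so for the second after the job is handed in, with the robot touching nothing.
It also fails if it takes over 72 s, if anything falls off the work surface, if the arm or the gripper's body presses on something with over 40 N, if the wrist force passes 120 N, or if a joint passes its speed limit or range.

## Working session

There is one attempt and no reset: what is moved stays moved. The work goes in short steps, Python scripts to look and compute and a tool call to move; the robot and the scene stay as the last step left them, time stands still between calls to the robot, and variables do not carry over. Pictures are saved under pics/ and viewed, and the job is handed in when it is done.

Besides the shell and the picture viewer there is one more tool, called after "Request:" as name(argument=value, ...) on one line, values as JSON. move_arm: Moves the arm, as the interface text tells. Its arguments: {"type":"object","properties":{"xyz":{"type":"array","items":{"type":"array","items":{"type":"number"}}},"turn":{"type":"array","items":{"type":"array","items":{"type":"number"}}},"gripper":{"type":"array","items":{"type":"number"}}},"required":["xyz","turn","gripper"]}

```bash
ls; mkdir -p pics
cat > h.py <<'E'
import numpy as np, cv2
from station import r, read_camera
from scipy.spatial.transform import Rotation as R
def save(n,f,crop=None,s=1):
    c=read_camera(n); im=c['color'][:,:,::-1]
    np.save('pics/'+f+'.npy',c,allow_pickle=True)
    cv2.imwrite('pics/'+f+'.png',im); return c
def load(f): return np.load('pics/'+f+'.npy',allow_pickle=True).item()
def crop(f,u0,v0,u1,v1,s,out):
    im=cv2.imread('pics/'+f+'.png')[v0:v1,u0:u1]
    cv2.imwrite('pics/'+out+'.png',cv2.resize(im,None,fx=s,fy=s,interpolation=cv2.INTER_CUBIC))
def px2z(c,u,v,z):
    Rm=cv2.Rodrigues(np.array(c['rvec'],float))[0]; t=np.array(c['tvec'],float).ravel()
    d=Rm.T@np.array([(u-c['cx'])/c['fx'],(v-c['cy'])/c['fy'],1]); o=-Rm.T@t
    return o+d*(z-o[2])/d[2]
def proj(c,P):
    P=np.atleast_2d(P).astype(float); Rm=cv2.Rodrigues(np.array(c['rvec'],float))[0]
    q=P@Rm.T+np.array(c['tvec'],float).ravel()
    return np.c_[c['fx']*q[:,0]/q[:,2]+c['cx'],c['fy']*q[:,1]/q[:,2]+c['cy']]
E
python3 - <<'E'
from h import *
for n in('scene','top'):
    c=save(n,n+'0'); print(n,c['fx'],c['cx'],c['cy'],c['rvec'],c['tvec'])
print(r.sense())
E
```

```text
pics
scene 505.6763344210847 286.146426724431 215.7102825907453 [ 1.38288686  1.91991752 -1.0652874 ] [ 0.19420152 -0.17425908  1.7727434 ]
top 499.73826864844744 284.0604681046147 206.69826675440657 [ 2.20915274 -2.00631112  0.20581398] [-0.05599864  0.54209632  1.20730237]
{'time': 0.1, 'joints': array([ 1.02391127,  0.47775258,  0.02235986,  1.55631623, -0.01149994,
        1.10931714, -0.08310351]), 'dq': array([ 8.39315669e-04, -1.58825735e-03,  1.73284691e-03, -1.99991760e-03,
        5.89154661e-04,  4.14377278e-04,  8.58423794e-05]), 'effort': array([ 3.76847616e-03, -5.97766900e+01,  1.61329083e+00, -2.81957084e+01,
        1.27672817e-02,  5.03268719e-03,  2.02035261e-05]), 'position': array([ 0.28653266, -0.61060332,  0.23841505]), 'orientation': array([-3.06473393e+00, -6.83382097e-01,  7.66132082e-04]), 'contact_force': array([ 0.42521038,  0.3774017 , -0.90639391]), 'wrist_torque': array([ 0.03704749,  0.01524282, -0.03161227]), 'opening': 1.0001992737118528}
```

View pics/scene0.png

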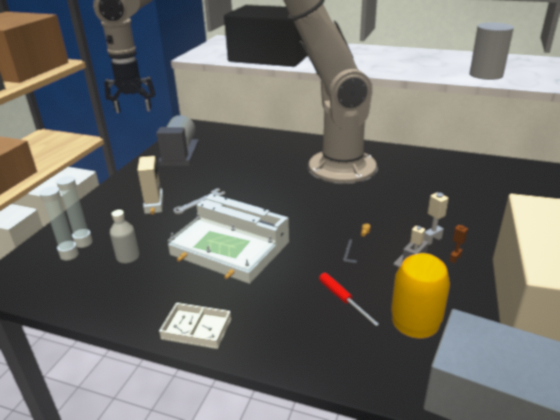

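View pics/top0.png

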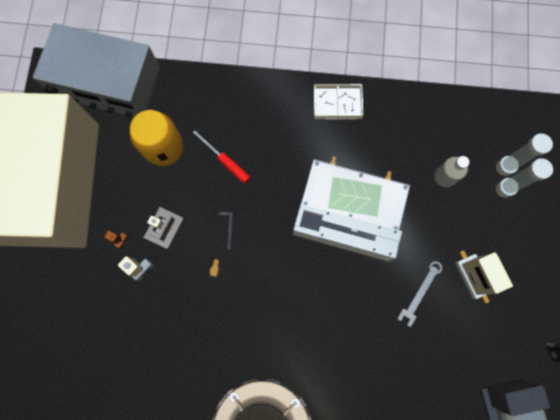

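The top view shows the stand with the small ivory probe near (160,225), a larger ivory look-alike near (132,266), a brown one at (117,238), and the chamber's track at about (350,232).

Run:
```python
from h import *
crop('top0',100,190,240,290,5.6,'t1'); crop('top0',280,150,420,265,5.6,'t2'); crop('scene0',380,180,480,290,5.4,'s1')
crop('scene0',160,185,300,285,5.6,'s2')
```

```text
(no output)
```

View pics/t1.png

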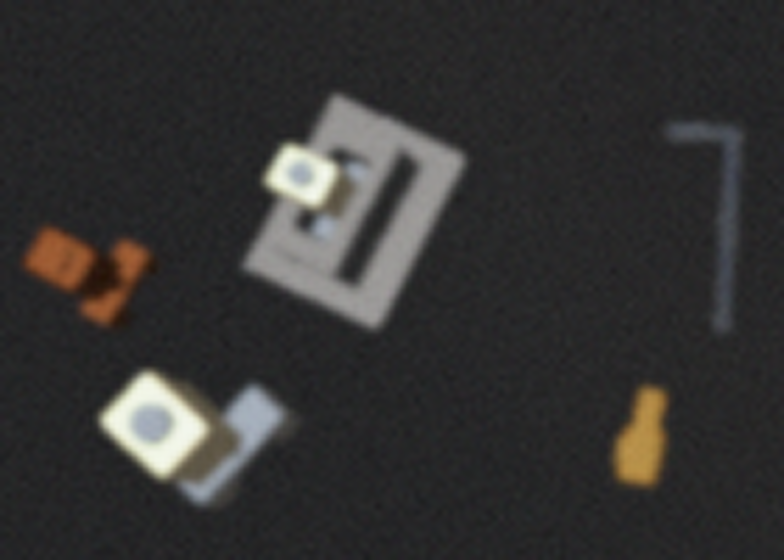

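View pics/t2.png

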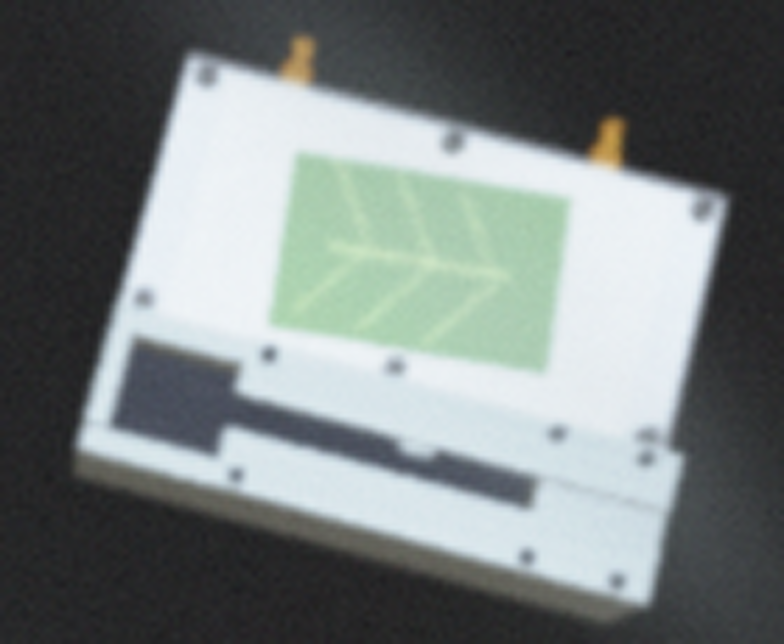

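View pics/s1.png

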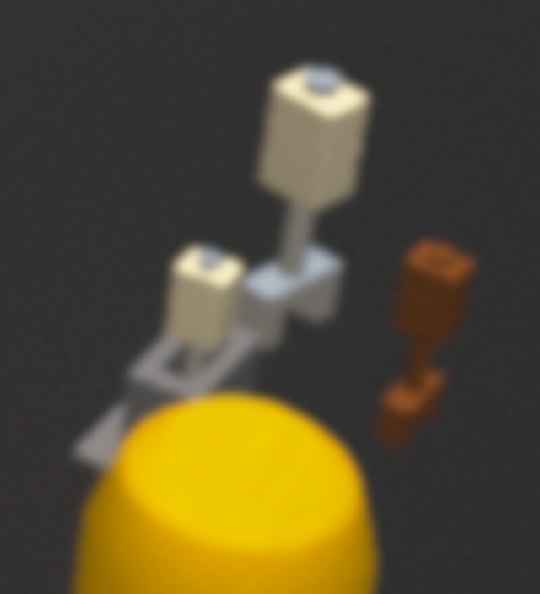

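View pics/s2.png

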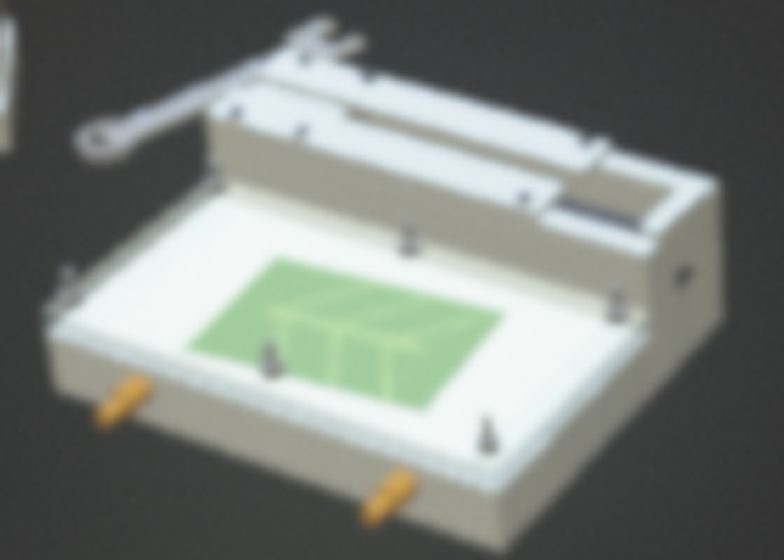

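```bash
cat > fit.py <<'E'
from h import *
from scipy.optimize import least_squares
T=load('top0');S=load('scene0')
t2=lambda U,V:((U+.5)/5.6-.5+280,(V+.5)/5.6-.5+150)
s2=lambda U,V:((U+.5)/5.6-.5+160,(V+.5)/5.6-.5+185)
t1=lambda U,V:((U+.5)/5.6-.5+100,(V+.5)/5.6-.5+190)
s1=lambda U,V:((U+.5)/5.4-.5+380,(V+.5)/5.4-.5+180)
def fit(obs,p0):
    def W(p,P):
        c,s=np.cos(p[2]),np.sin(p[2]); x,y,z=P
        return [p[0]+c*x-s*y,p[1]+s*x+c*y,z]
    def res(p): return np.array([proj(c,W(p,np.array(P)/1000))[0]-uv for c,P,uv in obs]).ravel()
    f=least_squares(res,p0,loss='soft_l1'); print(f.x*[1000,1000,180/np.pi]); print(res(f.x).reshape(-1,2).round(1).tolist()); return f.x
ch=[(T,(-34,100,85),t2(78,450)),(T,(-34,-155,85),t2(645,603)),(T,(34,-155,85),t2(683,455)),
(T,(22,90,85),t2(135,335)),(T,(8,40,85),t2(240,393)),(T,(-8,40,85),t2(225,428)),(T,(8,-98,85),t2(537,480)),
(S,(-34,100,85),s2(719,185)),(S,(34,100,85),s2(655,250)),(S,(34,-155,85),s2(208,108)),(S,(22,40,85),s2(545,212)),(S,(-22,40,85),s2(607,142))]
print([T['fx']]); 
for c in(T,S):
    Rm=cv2.Rodrigues(c['rvec'])[0];print('cam',-Rm.T@c['tvec'])
if __name__=='__main__':
    fit(ch,[.7,-.15,-.2])
    print(px2z(T,*t1(300,175),.132),px2z(T,*t1(355,210),0))
    st=[(T,(45,35,6),t1(335,95)),(T,(45,-35,6),t1(465,158)),(T,(-45,-35,6),t1(378,328)),(T,(-45,35,6),t1(245,268))]
    fit(st,[.72,.25,-.5])
    print([px2z(T,*t1(*q),.143)*1000 for q in [(293,143),(342,165),(312,210),(264,183)]])
    pr=[(T,(0,0,123),t1(302,174)),(S,(0,0,123),s1(211,257)),(T,(10,13,123),t1(293,143)),(T,(10,-13,123),t1(342,165)),(T,(-10,-13,123),t1(312,210)),(T,(-10,13,123),t1(264,183))]
    fit(pr,[.72,.25,-.5])
E
python3 fit.py
```

```text
[499.73826864844744]
cam [ 0.29057323 -0.02741383  1.29205223]
cam [1.55493023 0.35187312 0.81797122]
[ 499.8096155  -136.04935852  -10.19044667]
[[-0.5, -0.3], [0.0, 0.6], [-0.4, 0.2], [-0.7, -0.3], [-1.3, 0.1], [-0.2, 0.1], [0.4, -0.3], [-0.3, -2.0], [-1.8, -0.9], [-0.7, 0.7], [0.6, -2.3], [-1.8, 2.3]]
[0.46571852 0.29857093 0.132     ] [0.47166999 0.30760938 0.        ]
[470.10176473 305.5207334  -19.26170924]
[[-0.2, -0.0], [0.4, -0.3], [0.0, 0.5], [-0.2, -0.1]]
[array([477.21569718, 300.40781415, 143.        ]), array([469.93303881, 278.67666841, 143.        ]), array([449.91014419, 288.3192729 , 143.        ]), array([459.26776304, 309.89919376, 143.        ])]
[467.43535583 300.64845338 -23.19059514]
[[-0.1, 0.0], [-2.1, -6.3], [-1.0, -0.6], [-0.4, 0.6], [0.5, -0.1], [-0.2, -0.5]]
```

Run:
```python
from fit import *
pr=[(T,(0,0,103),t1(302,174)),(S,(0,0,103),s1(211,257)),(T,(10,13,103),t1(293,143)),(T,(10,-13,103),t1(342,165)),(T,(-10,-13,103),t1(312,210)),(T,(-10,13,103),t1(264,183))]
fit(pr,[.47,.3,-.5])
c=read_camera('wrist'); print({k:c[k] for k in c if k!='color'}); s=r.sense();print(R.from_rotvec(s['orientation']).as_matrix().round(3))
```

```text
[499.73826864844744]
cam [ 0.29057323 -0.02741383  1.29205223]
cam [1.55493023 0.35187312 0.81797122]
[469.87662877 305.9393863  -23.52447758]
[[-0.1, 0.3], [-1.0, 1.3], [-0.8, -0.3], [-0.4, 0.9], [0.5, 0.0], [-0.0, -0.3]]
{'fx': 325.19226210127806, 'fy': 325.19226210127806, 'cx': 285.54705973563534, 'cy': 214.9635618433048, 'mount': array([[-6.15079481e-04, -9.53499899e-01, -3.01392707e-01,
         7.74086996e-02],
       [ 9.99999797e-01, -5.36355037e-04, -3.43952859e-04,
         5.23755707e-04],
       [ 1.66305520e-04, -3.01392858e-01,  9.53500035e-01,
        -1.35872341e-01],
       [ 0.00000000e+00,  0.00000000e+00,  0.00000000e+00,
         1.00000000e+00]])}
[[ 0.905  0.425 -0.001]
 [ 0.425 -0.905  0.001]
 [-0.    -0.001 -1.   ]]
```

```bash
cat > plan.py <<'E'
from h import *
def psi_of(M): return np.arctan2(M[1,0],M[0,0])
def pose():
    s=r.sense(); return np.array(s['position'])*1000, R.from_rotvec(s['orientation']).as_matrix(), s
def plan(x,y,z,psid,n,grip,lev=True,dec=0):
    """TCP target mm; rows"""
    p,M,s=pose(); tgt=np.array([x,y,z],float); psi=psi_of(M)
    d=(np.deg2rad(psid)-psi+np.pi)%(2*np.pi)-np.pi
    if abs(d)>3.1: print('WARN turn dir')
    rows=[];turn=[]
    Mc=M.copy();pc=p.copy()
    for k in range(n):
        dp=(tgt-pc)/(n-k); q=np.round(Mc.T@dp,dec); pc=pc+Mc@q; rows.append(q.tolist())
        t=np.round(-d/n,3); 
        turn.append([0,0,float(t)]); Mc=Mc@R.from_rotvec([0,0,t]).as_matrix()
    print('xyz',rows);print('turn',turn); print('end',pc.round(1),np.rad2deg(psi_of(Mc)).round(2),'tilt x/y',M[2,:2].round(4))
E
python3 - <<'E'
from plan import *
plan(510,-110,250,170,24,0)
E
```

```text
xyz [[17.0, -15.0, -0.0], [19.0, -13.0, -0.0], [20.0, -11.0, -1.0], [21.0, -9.0, -0.0], [22.0, -7.0, -1.0], [22.0, -4.0, -0.0], [23.0, -2.0, -1.0], [23.0, 1.0, -0.0], [23.0, 3.0, -1.0], [22.0, 5.0, -0.0], [22.0, 8.0, -1.0], [21.0, 10.0, -0.0], [19.0, 12.0, -1.0], [18.0, 14.0, -0.0], [17.0, 16.0, -1.0], [15.0, 17.0, -0.0], [13.0, 19.0, -1.0], [11.0, 20.0, -0.0], [9.0, 21.0, -1.0], [6.0, 22.0, -0.0], [4.0, 22.0, -1.0], [2.0, 23.0, -0.0], [-0.0, 22.0, -1.0], [-3.0, 22.0, -0.0]]
turn [[0, 0, -0.105], [0, 0, -0.105], [0, 0, -0.105], [0, 0, -0.105], [0, 0, -0.105], [0, 0, -0.105], [0, 0, -0.105], [0, 0, -0.105], [0, 0, -0.105], [0, 0, -0.105], [0, 0, -0.105], [0, 0, -0.105], [0, 0, -0.105], [0, 0, -0.105], [0, 0, -0.105], [0, 0, -0.105], [0, 0, -0.105], [0, 0, -0.105], [0, 0, -0.105], [0, 0, -0.105], [0, 0, -0.105], [0, 0, -0.105], [0, 0, -0.105], [0, 0, -0.105]]
end [ 509.5 -110.4  250. ] 169.53 tilt x/y [-0.0001 -0.0014]
```

Request:
move_arm(xyz=[[17, -15, 0], [19, -13, 0], [20, -11, -1], [21, -9, 0], [22, -7, -1], [22, -4, 0], [23, -2, -1], [23, 1, 0], [23, 3, -1], [22, 5, 0], [22, 8, -1], [21, 10, 0]], turn=[[0, 0, -0.105], [0, 0, -0.105], [0, 0, -0.105], [0, 0, -0.105], [0, 0, -0.105], [0, 0, -0.105], [0, 0, -0.105], [0, 0, -0.105], [0, 0, -0.105], [0, 0, -0.105], [0, 0, -0.105], [0, 0, -0.105]], gripper=[0, 0, 0, 0, 0, 0, 0, 0, 0, 0, 0, 0])

```text
time: 1.35
position: [0.3992, -0.3587, 0.2442]
orientation: [-2.07, -2.363, 0.0]
contact_force: [-0.1, -0.6, -0.2]
opening: 0.998
```

Request:
move_arm(xyz=[[19, 12, -1], [18, 14, 0], [17, 16, -1], [15, 17, 0], [13, 19, -1], [11, 20, 0], [9, 21, -1], [6, 22, 0], [4, 22, -1], [2, 23, 0], [0, 22, -1], [-3, 22, 0]], turn=[[0, 0, -0.105], [0, 0, -0.105], [0, 0, -0.105], [0, 0, -0.105], [0, 0, -0.105], [0, 0, -0.105], [0, 0, -0.105], [0, 0, -0.105], [0, 0, -0.105], [0, 0, -0.105], [0, 0, -0.105], [0, 0, -0.105]], gripper=[0, 0, 0, 0, 0, 0, 0, 0, 0, 0, 0, 0])

```text
time: 2.55
position: [0.5098, -0.11, 0.2502]
orientation: [-0.28, -3.129, 0.0]
contact_force: [-0.0, -0.1, -0.8]
opening: 1.006
```

Request:
move_arm(xyz=[[0, 0, 0], [0, 0, 0]], turn=[[0, 0, 0], [0, 0, 0]], gripper=[0, 0])

```text
time: 2.75
position: [0.5096, -0.1109, 0.2501]
orientation: [-0.288, -3.128, 0.0]
contact_force: [-0.8, 0.1, -0.3]
opening: 1.002
```

```bash
cat >> h.py <<'E'
def wsave(f):
    s=r.sense(); c=save('wrist',f); c['p']=np.array(s['position']); c['M']=R.from_rotvec(s['orientation']).as_matrix()
    np.save('pics/'+f+'.npy',c,allow_pickle=True); return c
def wpose(c):
    G=np.array(c['mount']); Rc=c['M']@G[:3,:3]; oc=c['p']+c['M']@G[:3,3]; return Rc,oc
def wproj(c,P):
    Rc,oc=wpose(c); q=(np.atleast_2d(P)-oc)@Rc; rr=np.hypot(q[:,0],q[:,1]); th=np.arctan2(rr,q[:,2])
    return np.c_[c['cx']+c['fx']*th*q[:,0]/rr,c['cy']+c['fy']*th*q[:,1]/rr]
def wpx2z(c,u,v,z):
    Rc,oc=wpose(c); a=np.array([u-c['cx'],v-c['cy']]); rr=np.hypot(*a); th=rr/c['fx']
    d=Rc@np.r_[a/rr*np.sin(th),np.cos(th)]; return oc+d*(z-oc[2])/d[2]
E
python3 - <<'E'
from h import *
c=wsave('w0'); print(c['p'],c['M'].round(3),r.sense()['contact_force'], r.sense()['joints'].round(2))
E
```

```text
[ 0.50955    -0.11087009  0.25007735] [[-0.983  0.183 -0.001]
 [ 0.183  0.983 -0.   ]
 [ 0.001 -0.    -1.   ]] [-1.12966750e+00  6.38605250e-04  7.01364215e-01] [ 0.66  0.28 -0.67  1.87  0.2   1.06  1.3 ]
```

View pics/w0.png

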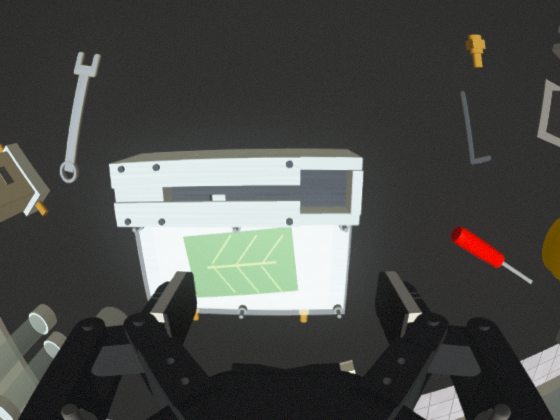

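The chamber is sharp here: the block spans (112–362, 150–226), the mouth about (300–352, 170–210), and the slit runs left to x≈163.

Run:
```python
from h import *
crop('w0',105,140,375,240,2.9,'w0c')
```

```text
(no output)
```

View pics/w0c.png

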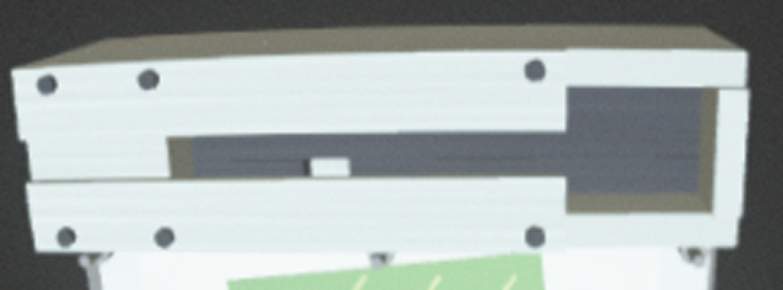

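```bash
cat > fit2.py <<'E'
from fit import *
w=load('w0'); q=lambda U,V:((U+.5)/2.9-.5+105,(V+.5)/2.9-.5+140)
obs=[((-34,100,85),q(747,50)),((34,100,85),q(737,247)),((-34,-155,85),q(13,69)),((34,-155,85),q(36,250)),((8,-98,85),q(168,177)),((-8,-98,85),q(168,137)),
((22,90,85),q(713,213)),((22,40,85),q(566,213)),((-22,40,85),q(566,87)),((8,40,85),q(566,178)),((-8,40,85),q(566,131)),((22,90,55),q(698,192)),((-22,90,55),q(700,92))]
def W(p,P):
    c,s=np.cos(p[2]),np.sin(p[2]); x,y,z=np.array(P)/1000
    return np.array([p[0]+c*x-s*y,p[1]+s*x+c*y,z])
def inv(p,X):
    c,s=np.cos(p[2]),np.sin(p[2]); d=X[:2]-p[:2]; return np.r_[c*d[0]+s*d[1],-s*d[0]+c*d[1],X[2]]*1000
def res(p): return np.array([wproj(w,W(p,P))[0]-uv for P,uv in obs]).ravel()
f=least_squares(res,[.5,-.136,-.178],loss='soft_l1').x
if __name__=='__main__':
    print(f*[1000,1000,57.2958]); print(res(f).reshape(-1,2).round(1).tolist())
    for z in (.055,.06,.07,.08,.085,.09):
        print(z,inv(f,wpx2z(w,*q(331,167),z)).round(1),inv(f,px2z(T,*t2(418,450),z)).round(1))
    for U,V in [(312,158),(350,158),(350,176)]: print(inv(f,wpx2z(w,*q(U,V),.055)).round(1),inv(f,wpx2z(w,*q(U,V),.085)).round(1))
E
python3 fit2.py
python3 - <<'E'
from h import *
crop('w0',160,175,260,215,7.8,'w0d')
E
```

```text
[499.73826864844744]
cam [ 0.29057323 -0.02741383  1.29205223]
cam [1.55493023 0.35187312 0.81797122]
[ 500.67505363 -136.45700842  -10.22620034]
[[0.8, 0.5], [0.6, 0.6], [0.2, 0.1], [0.6, 0.1], [-0.6, 1.1], [-2.2, -0.6], [-0.2, 0.9], [-0.2, 1.2], [0.0, -0.3], [-0.1, -0.7], [-0.1, -0.8], [-0.3, -0.2], [0.6, -6.5]]
0.055 [ 11.9 -44.7  55. ] [ 10.6 -46.7  55. ]
0.06 [ 10.6 -43.6  60. ] [  9.6 -46.2  60. ]
0.07 [  8.1 -41.4  70. ] [  7.7 -45.3  70. ]
0.08 [  5.5 -39.2  80. ] [  5.8 -44.3  80. ]
0.085 [  4.3 -38.2  85. ] [  4.8 -43.9  85. ]
0.09 [  3.  -37.1  90. ] [  3.9 -43.4  90. ]
[  8.4 -51.6  55. ] [  1.1 -44.5  85. ]
[  8.6 -37.3  55. ] [  1.3 -31.5  85. ]
[ 15.4 -37.7  55. ] [  7.4 -31.8  85. ]
```

View pics/w0d.png

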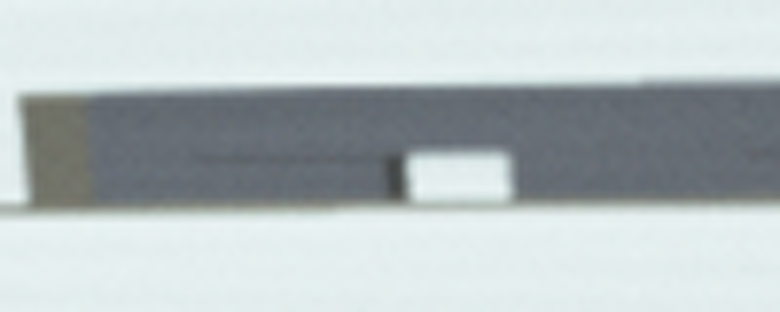

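Run:
```python
from fit2 import *
d=lambda U,V:((U+.5)/7.8-.5+160,(V+.5)/7.8-.5+175)
for U in(388,402,512):
  for z in(.043,.055): print(U,z,inv(f,wpx2z(w,*d(U,175),z)).round(1))
```

```text
[499.73826864844744]
cam [ 0.29057323 -0.02741383  1.29205223]
cam [1.55493023 0.35187312 0.81797122]
388 0.043 [ 14.5 -58.1  43. ]
388 0.055 [ 11.4 -55.1  55. ]
402 0.043 [ 14.5 -56.   43. ]
402 0.055 [ 11.5 -53.1  55. ]
512 0.043 [ 14.7 -40.   43. ]
512 0.055 [ 11.7 -37.7  55. ]
```

Run:
```python
from plan import *
plan(465,300,220,159,12,0)
```

```text
xyz [[10.0, 33.0, 2.0], [10.0, 33.0, 3.0], [11.0, 33.0, 2.0], [11.0, 33.0, 3.0], [12.0, 32.0, 2.0], [12.0, 32.0, 3.0], [13.0, 32.0, 2.0], [14.0, 32.0, 3.0], [14.0, 32.0, 2.0], [14.0, 31.0, 3.0], [15.0, 31.0, 2.0], [15.0, 31.0, 3.0]]
turn [[0, 0, 0.015], [0, 0, 0.015], [0, 0, 0.015], [0, 0, 0.015], [0, 0, 0.015], [0, 0, 0.015], [0, 0, 0.015], [0, 0, 0.015], [0, 0, 0.015], [0, 0, 0.015], [0, 0, 0.015], [0, 0, 0.015]]
end [465.4 300.1 219.8] 159.08 tilt x/y [ 0.0008 -0.0006]
```

Request:
move_arm(xyz=[[10, 33, 2], [10, 33, 3], [11, 33, 2], [11, 33, 3], [12, 32, 2], [12, 32, 3], [13, 32, 2], [14, 32, 3], [14, 32, 2], [14, 31, 3], [15, 31, 2], [15, 31, 3]], turn=[[0, 0, 0.015], [0, 0, 0.015], [0, 0, 0.015], [0, 0, 0.015], [0, 0, 0.015], [0, 0, 0.015], [0, 0, 0.015], [0, 0, 0.015], [0, 0, 0.015], [0, 0, 0.015], [0, 0, 0.015], [0, 0, 0.015]], gripper=[0, 0, 0, 0, 0, 0, 0, 0, 0, 0, 0, 0])

```text
time: 4.0
position: [0.4655, 0.3006, 0.22]
orientation: [0.573, 3.088, -0.002]
contact_force: [0.5, -0.0, -0.7]
opening: 1.001
```

Request:
move_arm(xyz=[[0, 0, 0], [0, 0, 0]], turn=[[0, 0, 0], [0, 0, 0]], gripper=[0, 0])

```text
time: 4.2
position: [0.4651, 0.3003, 0.2199]
orientation: [-0.568, -3.09, 0.002]
contact_force: [0.4, -1.5, 0.4]
opening: 1.003
```

Run:
```python
from h import *
c=wsave('w1'); print(c['p'],c['M'].round(3))
crop('w1',180,60,400,220,3.6,'w1c')
```

```text
[0.46511387 0.30028246 0.21990785] [[-0.935  0.355 -0.   ]
 [ 0.355  0.935 -0.001]
 [ 0.    -0.001 -1.   ]]
```

View pics/w1.png

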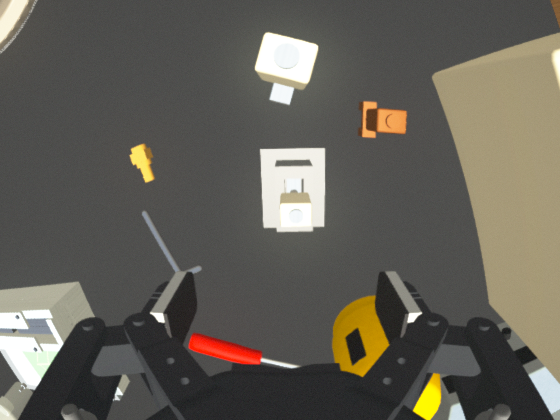

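View pics/w1c.png

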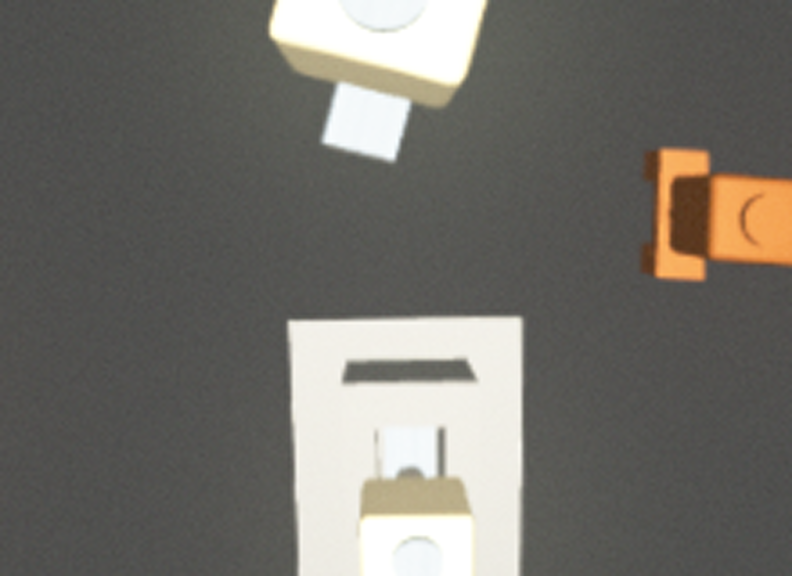

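```bash
python3 - <<'E'
from h import *
T=load('top0'); w=load('w1'); q=lambda U,V:((U+.5)/3.6-.5+180,(V+.5)/3.6-.5+60)
print('cap',[px2z(T,u,v,.172).round(3) for u,v in((150,130),)], [px2z(T,u,v,.0).round(3) for u,v in((163,150),)])
for n,U,V,z in [('c',417,555,.103),('l',361,516,.103),('r',472,514,.103),('sl',289,321,.006),('sr',522,318,.006),('bl',297,540,.006)]:
    print(n,wpx2z(w,*q(U,V),z).round(4))
a=wpx2z(w,*q(361,516),.103);b=wpx2z(w,*q(472,514),.103); print(np.rad2deg(np.arctan2(*(b-a)[:2])),np.linalg.norm(b-a))
a=wpx2z(w,*q(289,321),.006);b=wpx2z(w,*q(522,318),.006); print(np.rad2deg(np.arctan2(*(b-a)[:2])),np.linalg.norm(b-a))
E
python3 -c "
from h import *
crop('w1',240,130,350,240,5.4,'w1d')"
```

```text
cap [array([0.675, 0.327, 0.172])] [array([0.681, 0.338, 0.   ])]
c [0.4701 0.3067 0.103 ]
l [0.4571 0.2982 0.103 ]
r [0.4655 0.3216 0.103 ]
sl [0.4171 0.2886 0.006 ]
sr [0.4409 0.3542 0.006 ]
bl [0.4814 0.2655 0.006 ]
19.718896868277024 0.02488526757506227
19.93758295173889 0.06973291478882024
```

View pics/w1d.png

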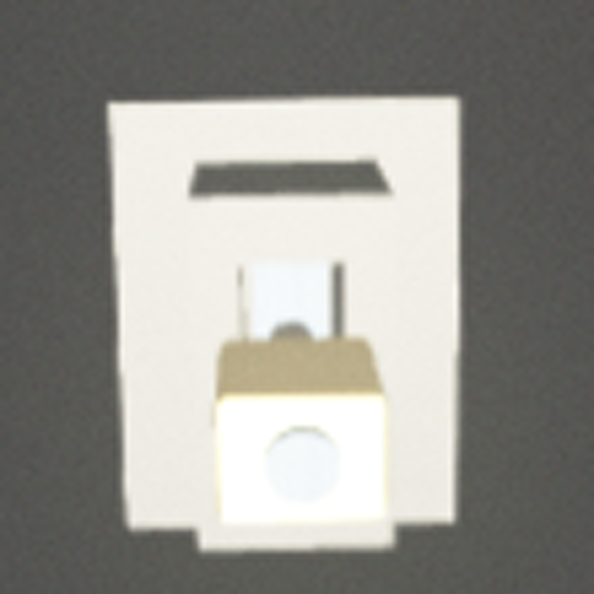

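Run:
```python
from plan import *
plan(470.1,306.6,74,160,8,0,dec=1)
```

```text
xyz [[-0.2, 1.1, 18.2], [-0.2, 1.1, 18.2], [-0.2, 1.1, 18.2], [-0.2, 1.1, 18.3], [-0.2, 1.1, 18.2], [-0.2, 1.1, 18.3], [-0.2, 1.0, 18.2], [-0.3, 1.1, 18.3]]
turn [[0, 0, -0.002], [0, 0, -0.002], [0, 0, -0.002], [0, 0, -0.002], [0, 0, -0.002], [0, 0, -0.002], [0, 0, -0.002], [0, 0, -0.002]]
end [470.2 306.6  74. ] 160.01 tilt x/y [-0.0003 -0.0015]
```

Request:
move_arm(xyz=[[-0.8, 4, 19], [-0.7, 4.5, 19], [0, 0, 19], [0, 0, 19], [0, 0, 19], [0, 0, 19], [0, 0, 16], [0, 0, 10], [0, 0, 6], [0, 0, 0], [0, 0, 0]], turn=[[0, 0, -0.008], [0, 0, -0.008], [0, 0, 0], [0, 0, 0], [0, 0, 0], [0, 0, 0], [0, 0, 0], [0, 0, 0], [0, 0, 0], [0, 0, 0], [0, 0, 0]], gripper=[0, 0, 0, 0, 0, 0, 0, 0, 0, 0, 0])

```text
time: 5.35
position: [0.4696, 0.3087, 0.0748]
orientation: [0.542, 3.094, 0.001]
contact_force: [-0.7, -0.8, -0.1]
opening: 0.998
```

Run:
```python
from h import *
c=wsave('w2'); print(c['p'],c['M'].round(4),r.sense()['contact_force'])
```

```text
[0.46963788 0.30871059 0.07481161] [[-9.405e-01  3.399e-01  7.000e-04]
 [ 3.399e-01  9.405e-01  5.000e-04]
 [-5.000e-04  7.000e-04 -1.000e+00]] [0.4682411  0.16691268 0.35637958]
```

View pics/w2.png

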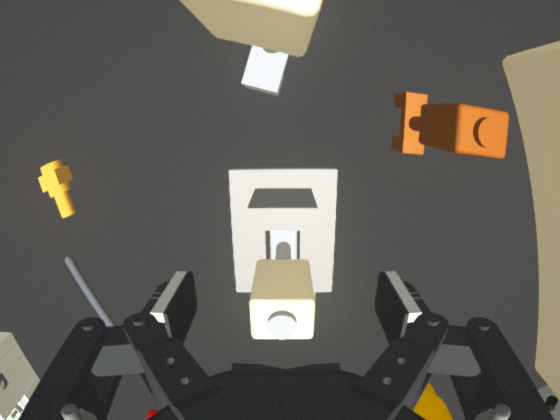

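Request:
move_arm(xyz=[[0, -1.7, 0.5], [0, 0, 0], [0, 0, 0], [0, 0, 0], [0, 0, 0], [0, 0, 0], [0, 0, 0], [0, 0, 0], [0, 0, 0], [0, 0, 0]], turn=[[0, 0, 0], [0, 0, 0], [0, 0, 0], [0, 0, 0], [0, 0, 0], [0, 0, 0], [0, 0, 0], [0, 0, 0], [0, 0, 0], [0, 0, 0]], gripper=[0, 0.3, 0.4, 0.5, 0.6, 0.7, 0.8, 0.9, 1, 1])

```text
time: 6.4
position: [0.4688, 0.3069, 0.0739]
orientation: [0.542, 3.094, 0.0]
contact_force: [-0.5, 1.0, 1.3]
opening: 0.294
```

Run:
```python
from h import *
c=wsave('w3'); print(c['p'],c['M'].round(4),r.sense()['contact_force'],r.sense()['opening'])
```

```text
[0.46879699 0.30693149 0.07387537] [[-9.405e-01  3.399e-01  2.000e-04]
 [ 3.399e-01  9.405e-01  2.000e-04]
 [-1.000e-04  3.000e-04 -1.000e+00]] [0.65735845 0.44599931 1.21903748] 0.2987015838632803
```

View pics/w3.png

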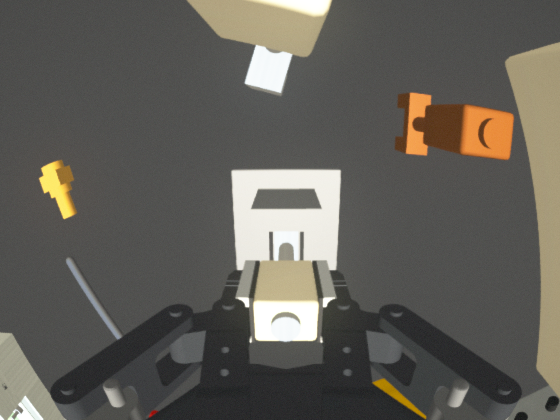

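Request:
move_arm(xyz=[[0, 0, -3], [0, 0, -8], [0, 0, -12], [0, 0, -12], [0, 0, -12], [0, 0, -12], [0, 0, -14], [0, 0, -16], [0, 0, -16], [0, 0, -15], [0, 0, 0], [0, 0, 0]], turn=[[0, 0, 0], [0, 0, 0], [0, 0, 0], [0, 0, 0], [0, 0, 0], [0, 0, 0], [0, 0, 0], [0, 0, 0], [0, 0, 0], [0, 0, 0], [0, 0, 0], [0, 0, 0]], gripper=[1, 1, 1, 1, 1, 1, 1, 1, 1, 1, 1, 1])

```text
time: 7.65
position: [0.4689, 0.3067, 0.194]
orientation: [0.542, 3.094, 0.0]
contact_force: [-0.1, -0.8, -1.5]
opening: 0.298
```

Run:
```python
from h import *
from plan import *
s=save('scene','sc1'); print(r.sense()['contact_force'],r.sense()['opening'])
crop('sc1',360,150,480,290,4.2,'sc1c')
plan(512,-68,193,169.8,14,1)
```

```text
[-0.12290901  0.01592207 -0.96580312] 0.2974542366202732
xyz [[-12.0, -24.0, 0.0], [-12.0, -24.0, 0.0], [-11.0, -24.0, 0.0], [-11.0, -25.0, 0.0], [-11.0, -25.0, 0.0], [-11.0, -25.0, 0.0], [-10.0, -25.0, 0.0], [-10.0, -25.0, 0.0], [-10.0, -25.0, 0.0], [-9.0, -25.0, 0.0], [-9.0, -25.0, 0.0], [-9.0, -26.0, 0.0], [-8.0, -25.0, 0.0], [-8.0, -26.0, 1.0]]
turn [[0, 0, -0.012], [0, 0, -0.012], [0, 0, -0.012], [0, 0, -0.012], [0, 0, -0.012], [0, 0, -0.012], [0, 0, -0.012], [0, 0, -0.012], [0, 0, -0.012], [0, 0, -0.012], [0, 0, -0.012], [0, 0, -0.012], [0, 0, -0.012], [0, 0, -0.012]]
end [511.8 -68.  192.6] 169.75 tilt x/y [ 0.0002 -0.0008]
```

View pics/sc1c.png

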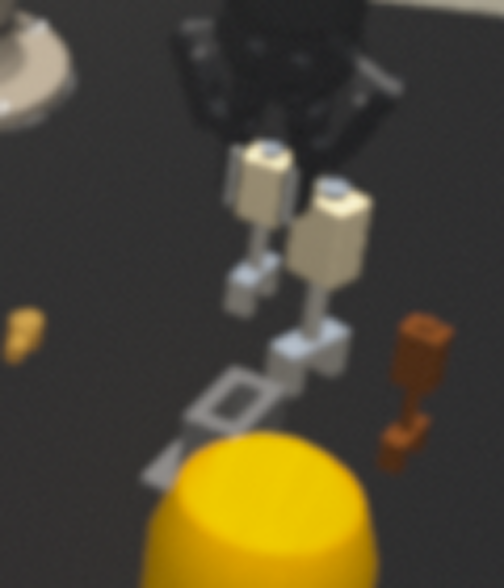

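Request:
move_arm(xyz=[[-12, -20, 0], [-12, -26, 0], [-12, -28, 0], [-12, -29, 0], [-12, -30, 0], [-12, -30, 0], [-12, -30, 0], [-11, -30, 0], [-11, -30, 0], [-11, -30, 0], [-10, -28, 0], [-10, -25, 0]], turn=[[0, 0, -0.0145], [0, 0, -0.0145], [0, 0, -0.0145], [0, 0, -0.0145], [0, 0, -0.0145], [0, 0, -0.0145], [0, 0, -0.0145], [0, 0, -0.0145], [0, 0, -0.0145], [0, 0, -0.0145], [0, 0, -0.0145], [0, 0, -0.0145]], gripper=[1, 1, 1, 1, 1, 1, 1, 1, 1, 1, 1, 1])

```text
time: 8.9
position: [0.5119, -0.0554, 0.1928]
orientation: [-0.271, -3.128, 0.0]
contact_force: [0.8, 0.3, -1.0]
opening: 0.3
```

Run:
```python
from plan import *
plan(511,-72.3,193,169.8,3,1,dec=1)
```

```text
xyz [[-0.7, -5.6, -0.1], [-0.7, -5.6, -0.0], [-0.6, -5.6, -0.1]]
turn [[0, 0, 0.002], [0, 0, 0.002], [0, 0, 0.002]]
end [511.  -72.3 193. ] 169.75 tilt x/y [ 0.002  -0.0004]
```

Request:
move_arm(xyz=[[-0.7, -7, 0], [-0.7, -6, 0], [-0.6, -3.5, 0], [0, 0, 0], [0, 0, 0]], turn=[[0, 0, 0.003], [0, 0, 0.003], [0, 0, 0], [0, 0, 0], [0, 0, 0]], gripper=[1, 1, 1, 1, 1])

```text
time: 9.4
position: [0.5117, -0.069, 0.1939]
orientation: [0.278, 3.129, 0.0]
contact_force: [-0.4, 1.2, -0.8]
opening: 0.298
```

Run:
```python
from h import *
c=wsave('w4'); print(c['p'],c['M'].round(4)); crop('w4',100,130,420,350,2.4,'w4c')
save('top','t4'); crop('t4',270,150,430,280,4.8,'t4c')
```

```text
[ 0.51174716 -0.06904536  0.19385905] [[-9.843e-01  1.763e-01  1.000e-04]
 [ 1.763e-01  9.843e-01  3.000e-04]
 [-1.000e-04  3.000e-04 -1.000e+00]]
```

View pics/w4c.png

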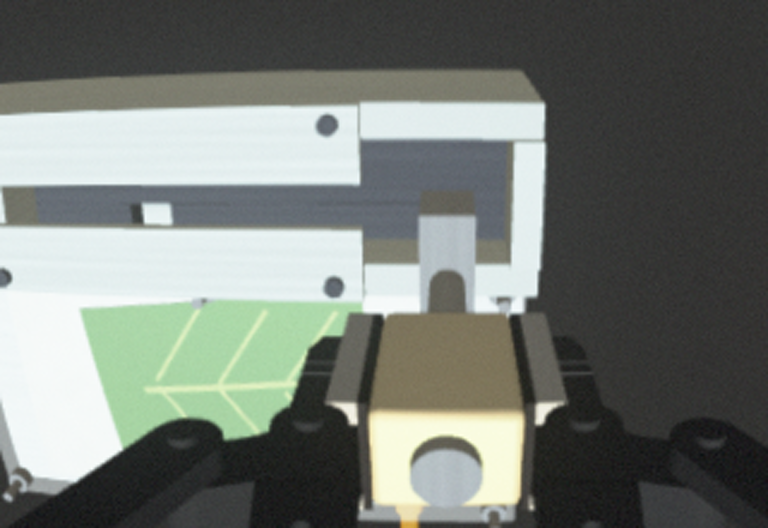

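View pics/t4c.png

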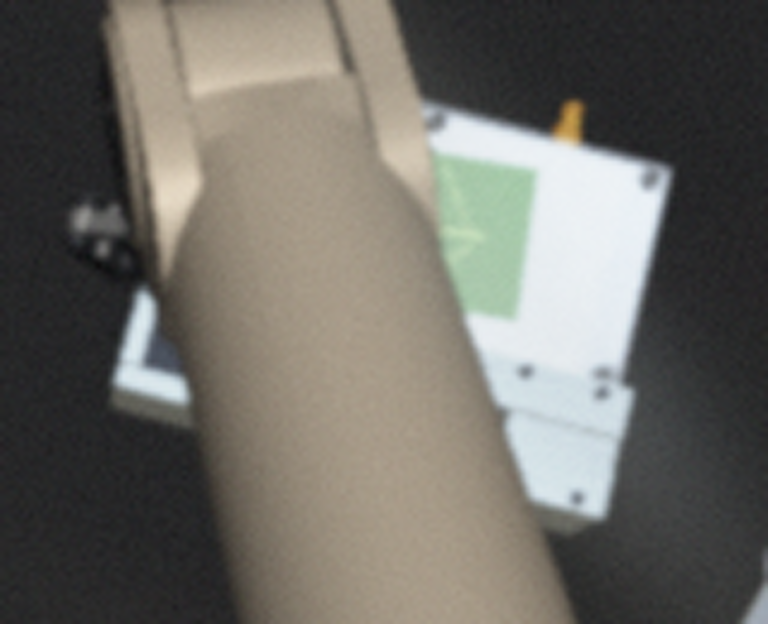

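Run:
```python
from fit2 import *
w=load('w4'); q=lambda U,V:((U+.5)/2.4-.5+100,(V+.5)/2.4-.5+130)
for U,V,z in [(420,213,.148),(476,213,.148),(368,410,.223),(527,410,.223),(446,470,.223)]:
    X=wpx2z(w,*q(U,V),z); print((w['M'].T@(X-w['p'])*1000).round(1))
obs=[((-34,100,85),q(544,103)),((22,90,85),q(512,263)),((-22,90,85),q(514,142)),((22,40,85),q(364,262)),((-22,40,85),q(360,142)),((8,40,85),q(362,229)),((-8,40,85),q(360,185)),((8,-98,85),q(3,223)),((-8,-98,85),q(2,187))]
def res(p): return np.array([wproj(w,W(p,P))[0]-uv for P,uv in obs]).ravel()
f2=least_squares(res,f,loss='soft_l1').x
print(f2*[1000,1000,57.2958]); print(res(f2).reshape(-1,2).round(1).tolist())
d=w['M'].T
for ff in(f,f2): print(inv(ff,w['p']+w['M']@np.array([-.0013,0,0])))
```

```text
[499.73826864844744]
cam [ 0.29057323 -0.02741383  1.29205223]
cam [1.55493023 0.35187312 0.81797122]
[16.9 -6.6 45.9]
[16.9  7.1 45.9]
[  8.  -12.8 -29.1]
[  8.   12.8 -29.1]
[ -4.   -0.2 -29.1]
[ 501.00353489 -136.30529182   -9.96595479]
[[0.9, 0.2], [-0.2, 1.7], [0.2, -0.9], [0.0, 2.3], [-0.3, -0.6], [0.2, -0.2], [0.3, -1.1], [-0.4, 1.8], [-2.9, -0.3]]
[  0.22831235  68.30815135 193.85917362]
[  0.2413059   68.10013446 193.85917362]
```

Request:
move_arm(xyz=[[0.5, 0, 6], [0, 0, 10], [0, 0, 10], [0, 0, 10], [0, 0, 10], [0, 0, 8], [0, 0, 6], [0, 0, 4], [0, 0, 0], [0, 0, 0]], turn=[[0, 0, 0], [0, 0, 0], [0, 0, 0], [0, 0, 0], [0, 0, 0], [0, 0, 0], [0, 0, 0], [0, 0, 0], [0, 0, 0], [0, 0, 0]], gripper=[1, 1, 1, 1, 1, 1, 1, 1, 1, 1])

```text
time: 10.5
position: [0.5115, -0.0701, 0.13]
orientation: [0.28, 3.129, 0.0]
contact_force: [0.0, -0.0, -1.7]
opening: 0.294
```

Run:
```python
from fit2 import *
c=wsave('w5'); crop('w5',130,100,430,325,2.6,'w5c')
print(c['p'],inv(f,c['p']+c['M']@np.array([-.0017,0,0])), r.sense()['contact_force'],c['M'].round(4)[2])
```

```text
[499.73826864844744]
cam [ 0.29057323 -0.02741383  1.29205223]
cam [1.55493023 0.35187312 0.81797122]
[ 0.51151358 -0.07005379  0.13001987] [  0.5774776   67.27206081 130.02065534] [-0.14562641  0.39470454 -2.31173474] [-5.e-04  0.e+00 -1.e+00]
```

View pics/w5c.png

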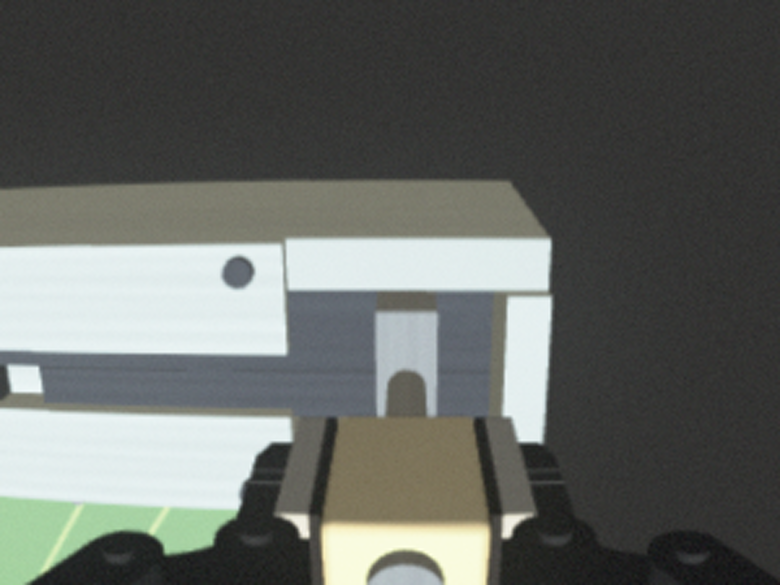

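Request:
move_arm(xyz=[[0.6, 0, 2], [0, 0, 2], [0, 0, 2], [0, 0, 0], [0, 0, 0]], turn=[[0, 0, 0], [0, 0, 0], [0, 0, 0], [0, 0, 0], [0, 0, 0]], gripper=[1, 1, 1, 1, 1])

```text
time: 11.05
position: [0.5107, -0.07, 0.1237]
orientation: [-0.281, -3.129, -0.0]
contact_force: [-0.4, 0.0, -1.1]
opening: 0.3
```

Request:
move_arm(xyz=[[0, 0, 1], [0, 0, 1], [0, 0, 0], [0, 0, 0]], turn=[[0, 0, 0], [0, 0, 0], [0, 0, 0], [0, 0, 0]], gripper=[1, 1, 1, 1])

```text
time: 11.45
position: [0.5109, -0.07, 0.122]
orientation: [0.28, 3.129, -0.0]
contact_force: [-0.5, -0.3, 1.4]
opening: 0.297
```

Request:
move_arm(xyz=[[0, 0, 1], [0, 0, 1], [0, 0, 0], [0, 0, 0]], turn=[[0, 0, 0], [0, 0, 0], [0, 0, 0], [0, 0, 0]], gripper=[1, 1, 1, 1])

```text
time: 11.85
position: [0.5109, -0.07, 0.1199]
orientation: [0.28, 3.129, 0.0]
contact_force: [1.3, -1.5, 2.2]
opening: 0.294
```

Run:
```python
from fit2 import *
c=wsave('w6'); crop('w6',130,100,430,325,2.6,'w6c')
print(c['p'],inv(f,c['p']+c['M']@np.array([-.0017,0,0])), r.sense()['contact_force'],c['M'].round(4)[2])
```

```text
[499.73826864844744]
cam [ 0.29057323 -0.02741383  1.29205223]
cam [1.55493023 0.35187312 0.81797122]
[ 0.51085228 -0.06997339  0.11987914] [-8.75971574e-02  6.72337259e+01  1.19879669e+02] [-0.11945171  0.5000191   1.60987462] [-3.e-04  1.e-04 -1.e+00]
```

View pics/w6c.png

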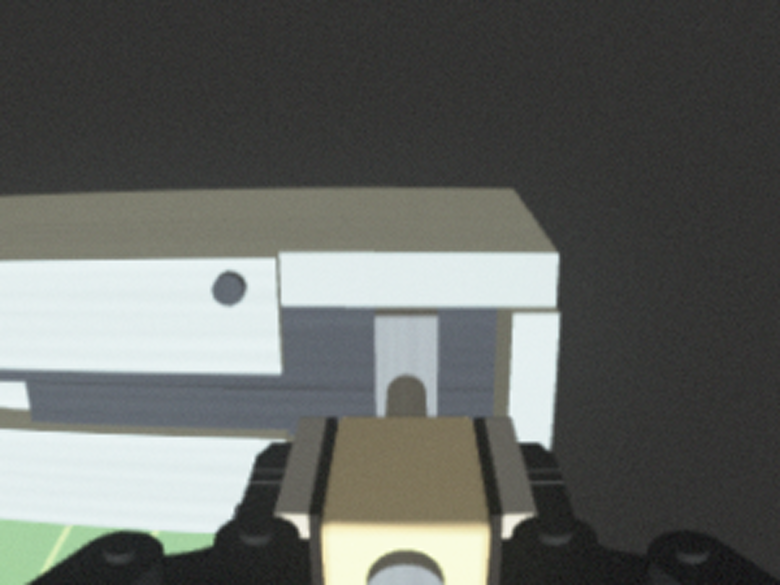

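Request:
move_arm(xyz=[[0, -2, 0], [0, -3, 0], [0, -4, 0], [0, -4, 0], [0, -4, 0], [0, -4, 0], [0, -4, 0], [0, -4, 0]], turn=[[0, 0, 0], [0, 0, 0], [0, 0, 0], [0, 0, 0], [0, 0, 0], [0, 0, 0], [0, 0, 0], [0, 0, 0]], gripper=[1, 1, 1, 1, 1, 1, 1, 1])

```text
time: 12.7
position: [0.5054, -0.0989, 0.1198]
orientation: [-0.281, -3.129, 0.0]
contact_force: [1.1, 1.6, 2.2]
opening: 0.294
```

```bash
cat > st.py <<'E'
from fit2 import *
import sys
c=wsave(sys.argv[1]); crop(sys.argv[1],130,100,430,325,2.6,sys.argv[1]+'c')
print(c['p'],inv(f,c['p']+c['M']@np.array([-.0017,0,0])).round(2), r.sense()['contact_force'].round(2),r.sense()['wrist_torque'].round(3),c['M'].round(4)[2])
E
python3 st.py w7|tail -1
```

```text
[ 0.50543349 -0.09893894  0.11978479] [ -0.28  37.77 119.78] [0.33 0.15 2.02] [ 0.416 -0.105  0.038] [ 0. -0. -1.]
```

View pics/w7c.png

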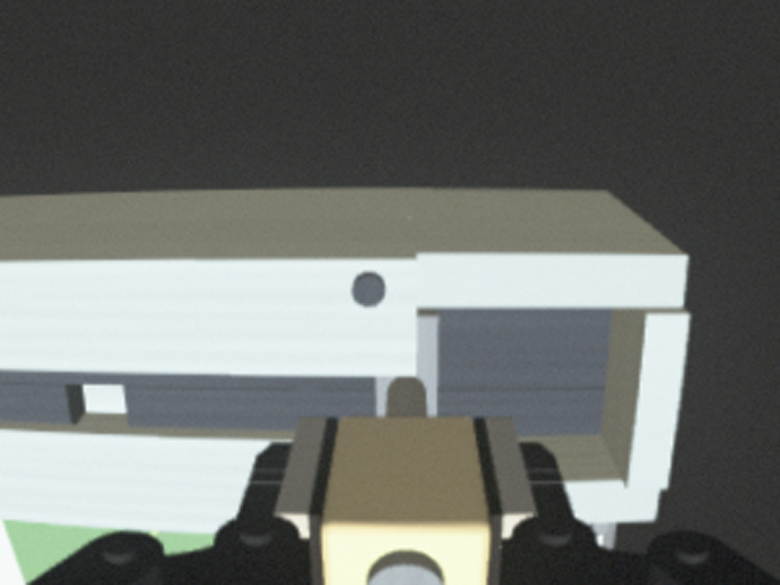

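Request:
move_arm(xyz=[[0, -3, 0], [0, -4, 0], [0, -4, 0], [0, -4, 0], [0, -4, 0], [0, -4, 0], [0, -4, 0], [0, -4, 0]], turn=[[0, 0, 0], [0, 0, 0], [0, 0, 0], [0, 0, 0], [0, 0, 0], [0, 0, 0], [0, 0, 0], [0, 0, 0]], gripper=[1, 1, 1, 1, 1, 1, 1, 1])

```text
time: 13.55
position: [0.4999, -0.1294, 0.1198]
orientation: [-0.28, -3.129, 0.0]
contact_force: [-0.4, 1.1, 2.3]
opening: 0.294
```

```bash
python3 st.py w8|tail -1
```

```text
[ 0.49993845 -0.1293788   0.11979404] [ -0.28   6.83 119.79] [-0.92  0.71  1.29] [ 0.421 -0.067  0.022] [ 0. -0. -1.]
```

View pics/w8c.png

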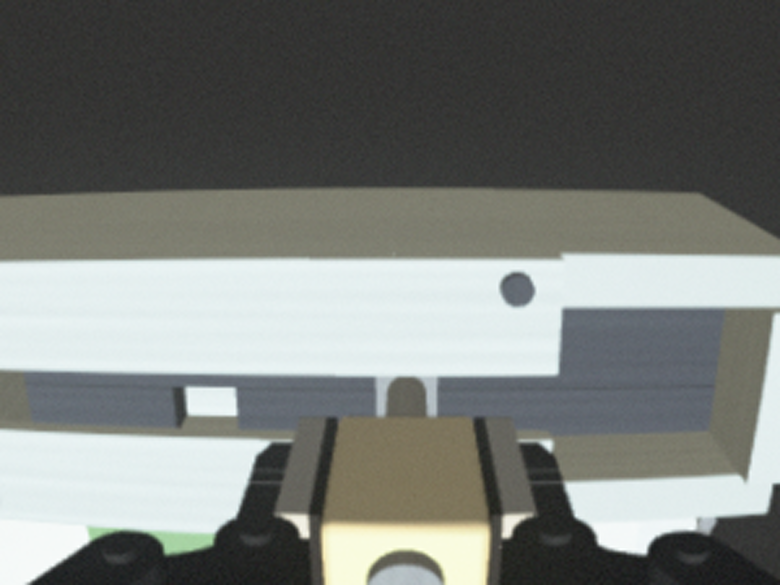

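Request:
move_arm(xyz=[[0, -2.5, 0], [0, -2.5, 0], [0, -2.5, 0], [0, -2.5, 0], [0, -2.5, 0], [0, -2.5, 0], [0, -2.5, 0], [0, -2.5, 0], [0, -2.5, 0], [0, -2.5, 0]], turn=[[0, 0, 0], [0, 0, 0], [0, 0, 0], [0, 0, 0], [0, 0, 0], [0, 0, 0], [0, 0, 0], [0, 0, 0], [0, 0, 0], [0, 0, 0]], gripper=[1, 1, 1, 1, 1, 1, 1, 1, 1, 1])

```text
time: 14.6
position: [0.4955, -0.1538, 0.1198]
orientation: [-0.281, -3.129, -0.0]
contact_force: [0.9, 1.7, 1.7]
opening: 0.296
```

```bash
python3 st.py w9|tail -1
```

```text
[ 0.49551166 -0.15384399  0.11978425] [ -0.29 -18.03 119.78] [0.13 1.75 1.32] [ 0.366 -0.096  0.028] [ 0.  0. -1.]
```

View pics/w9c.png

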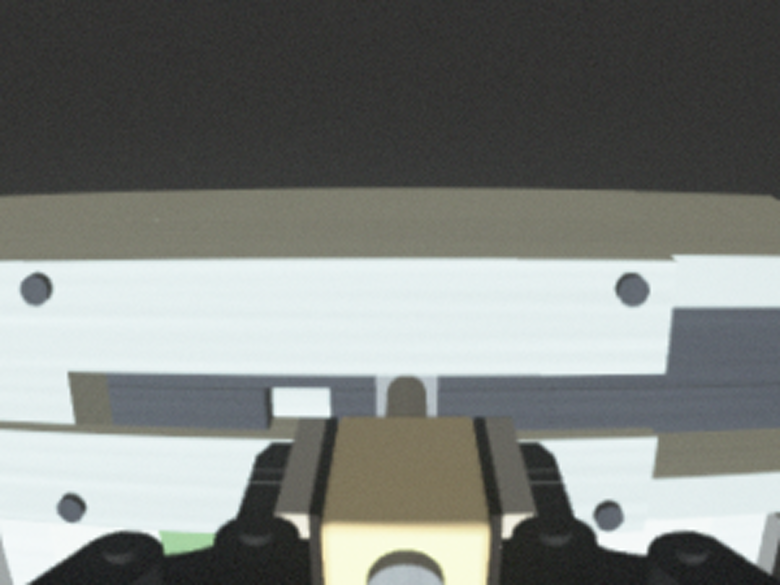

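Request:
move_arm(xyz=[[0, -2.5, 0], [0, -2.5, 0], [0, -2.5, 0], [0, -2.5, 0], [0, -2.5, 0], [0, -2.5, 0], [0, -2.5, 0]], turn=[[0, 0, 0], [0, 0, 0], [0, 0, 0], [0, 0, 0], [0, 0, 0], [0, 0, 0], [0, 0, 0]], gripper=[1, 1, 1, 1, 1, 1, 1])

```text
time: 15.35
position: [0.4924, -0.1711, 0.1198]
orientation: [-0.28, -3.129, -0.0]
contact_force: [0.5, 1.3, 1.9]
opening: 0.295
```

Request:
move_arm(xyz=[[0, -1, 0], [0, -1, 0], [0, -1, 0], [0, -1, 0]], turn=[[0, 0, 0], [0, 0, 0], [0, 0, 0], [0, 0, 0]], gripper=[1, 1, 1, 1])

```text
time: 15.75
position: [0.4918, -0.1748, 0.1198]
orientation: [0.28, 3.129, 0.0]
contact_force: [-0.6, 1.3, 1.8]
opening: 0.297
```

```bash
python3 st.py w10|tail -1
```

```text
[ 0.49176352 -0.17476931  0.11982456] [ -0.27 -39.29 119.82] [-0.37  0.46  1.23] [ 0.423 -0.113  0.02 ] [-1.e-04  0.e+00 -1.e+00]
```

View pics/w10c.png

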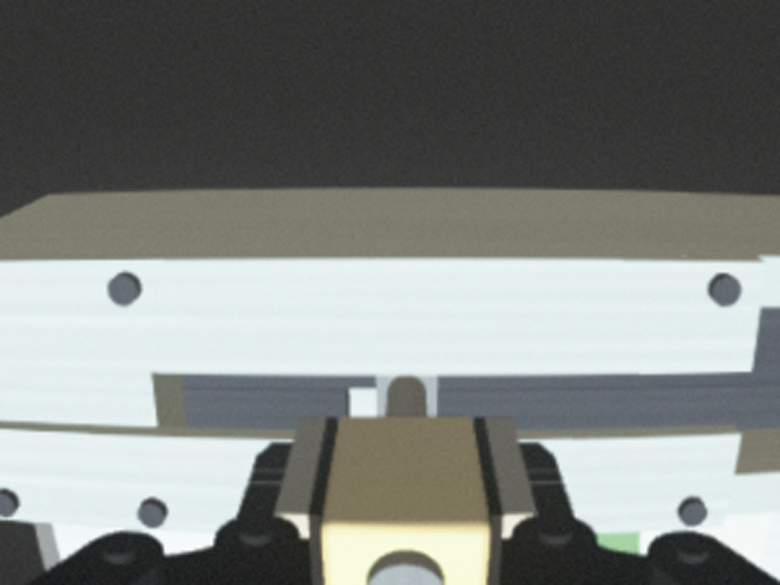

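Request:
move_arm(xyz=[[0, -1, 0], [0, -1, 0], [0, -1, 0]], turn=[[0, 0, 0], [0, 0, 0], [0, 0, 0]], gripper=[1, 1, 1])

```text
time: 16.1
position: [0.4912, -0.1778, 0.1198]
orientation: [0.281, 3.129, -0.0]
contact_force: [0.4, 1.7, 2.4]
opening: 0.299
```

Request:
move_arm(xyz=[[0, -1, 0], [0, -0.5, 0], [0, 0, 0]], turn=[[0, 0, 0], [0, 0, 0], [0, 0, 0]], gripper=[1, 1, 1])

```text
time: 16.4
position: [0.4909, -0.1794, 0.1198]
orientation: [-0.281, -3.129, 0.0]
contact_force: [-0.4, 1.4, 1.0]
opening: 0.298
```

```bash
python3 st.py w11|tail -1
```

```text
[ 0.49088349 -0.17939708  0.11976924] [ -0.31 -44.   119.77] [0.39 1.22 1.74] [ 0.317 -0.113 -0.001] [ 1.e-04 -1.e-04 -1.e+00]
```

View pics/w11c.png

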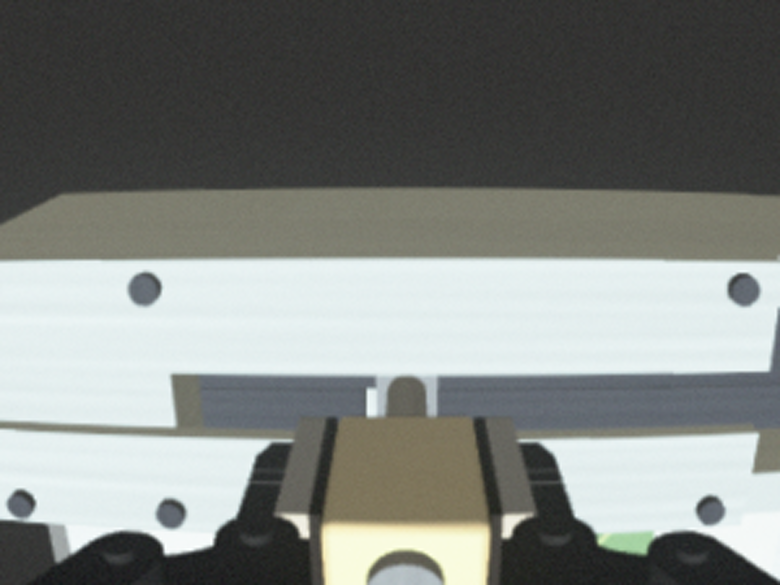

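Request:
move_arm(xyz=[[0, -0.5, 0], [0, -0.5, 0], [0, 0, 0]], turn=[[0, 0, 0], [0, 0, 0], [0, 0, 0]], gripper=[1, 1, 1])

```text
time: 16.75
position: [0.4904, -0.1806, 0.1196]
orientation: [-0.281, -3.128, 0.001]
contact_force: [0.3, -0.0, -0.8]
opening: 0.292
```

```bash
python3 st.py w12|tail -1
```

```text
[ 0.49039099 -0.18056972  0.11957767] [ -0.59 -45.24 119.58] [-1.05  0.13 -0.8 ] [0.012 0.034 0.006] [ 6.e-04 -5.e-04 -1.e+00]
```

View pics/w12c.png

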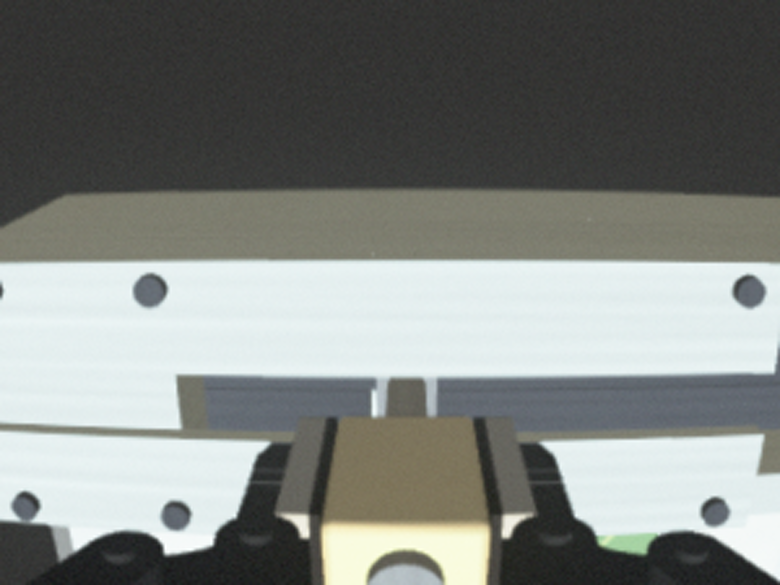

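Request:
move_arm(xyz=[[0, -0.6, 0], [0, -0.4, 1], [0, 0, 1], [0, 0, 1], [0, 0, 1], [0, 0, 0], [0, 0, 0]], turn=[[0, 0, 0], [0, 0, 0], [0, 0, 0], [0, 0, 0], [0, 0, 0], [0, 0, 0], [0, 0, 0]], gripper=[1, 1, 1, 1, 1, 1, 1])

```text
time: 17.5
position: [0.4906, -0.1811, 0.1157]
orientation: [-0.28, -3.129, -0.0]
contact_force: [1.0, -0.7, -1.7]
opening: 0.299
```

```bash
python3 st.py w13|tail -1
```

```text
[ 0.49056522 -0.1811313   0.11574959] [ -0.32 -45.76 115.75] [ 0.37 -0.5  -2.21] [ 0.04  -0.011  0.025] [ 1.e-04  1.e-04 -1.e+00]
```

View pics/w13c.png

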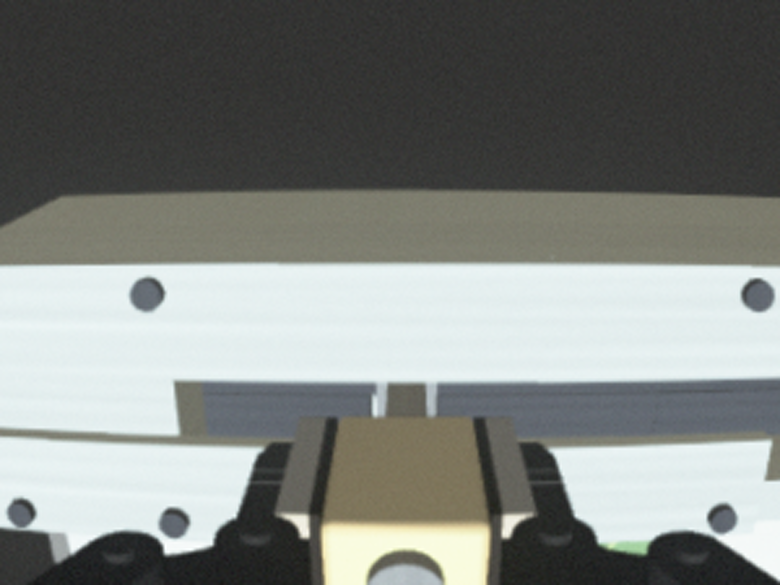

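Request:
move_arm(xyz=[[0, 0, 1], [0, 0, 1], [0, 0, 1], [0, 0, 0.8], [0, 0, 0], [0, 0, 0]], turn=[[0, 0, 0], [0, 0, 0], [0, 0, 0], [0, 0, 0], [0, 0, 0], [0, 0, 0]], gripper=[1, 1, 1, 1, 1, 1])

```text
time: 18.15
position: [0.4906, -0.1811, 0.112]
orientation: [-0.28, -3.129, -0.0]
contact_force: [-0.1, -0.0, -1.9]
opening: 0.297
```

Request:
move_arm(xyz=[[0, 0, 0.5], [0, 0, 0.5], [0, 0, 0], [0, 0, 0]], turn=[[0, 0, 0], [0, 0, 0], [0, 0, 0], [0, 0, 0]], gripper=[1, 1, 1, 1])

```text
time: 18.55
position: [0.4906, -0.1812, 0.111]
orientation: [0.28, 3.129, 0.0]
contact_force: [0.5, 0.7, -1.1]
opening: 0.3
```

```bash
python3 st.py w14|tail -1; python3 -c "
from h import *
save('scene','sc2');crop('sc2',160,150,300,270,5.6,'sc2c')"
```

```text
[ 0.49061869 -0.18115043  0.11102021] [ -0.26 -45.77 111.02] [ 0.36  0.18 -1.34] [-0.009 -0.023 -0.055] [-1.e-04  0.e+00 -1.e+00]
```

View pics/w14c.png

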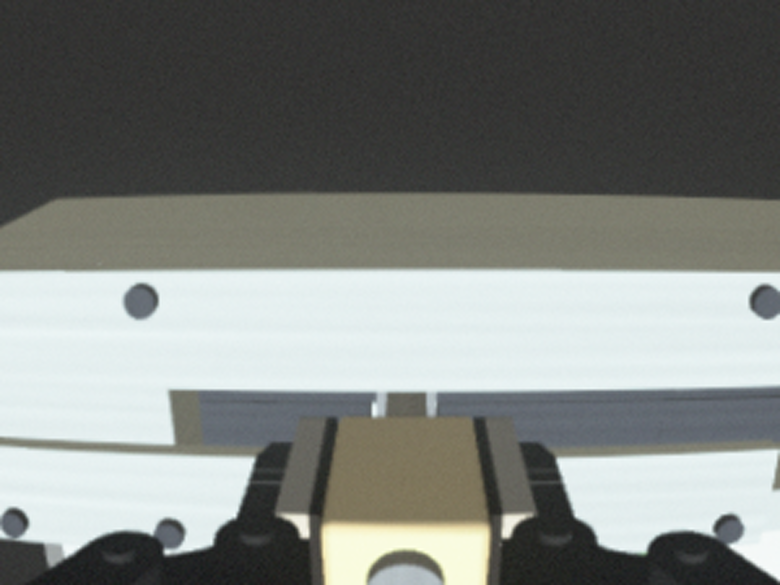

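View pics/sc2c.png

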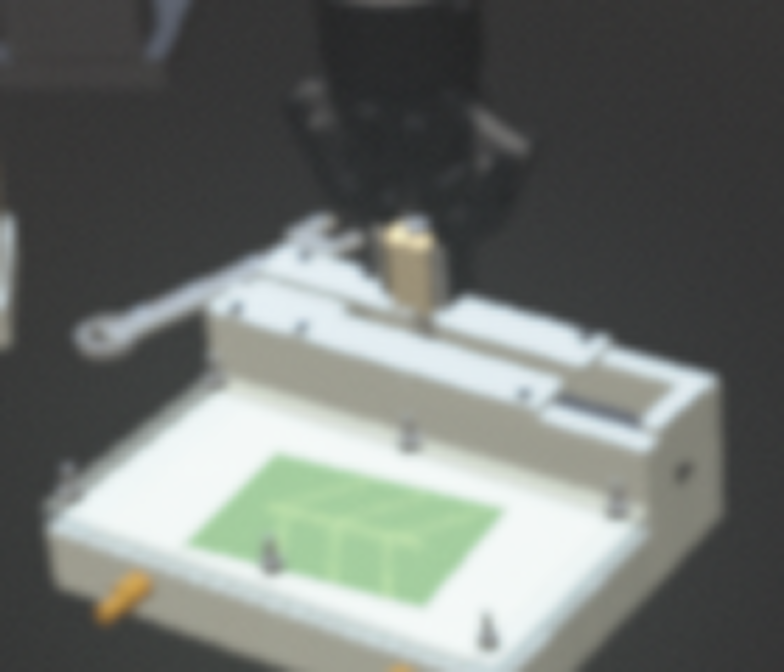

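Request:
move_arm(xyz=[[0, 0, 0.5], [0, 0, 0], [0, 0, 0]], turn=[[0, 0, 0], [0, 0, 0], [0, 0, 0]], gripper=[1, 1, 1])

```text
time: 18.95
position: [0.4907, -0.1812, 0.1106]
orientation: [0.281, 3.129, -0.0]
contact_force: [-1.0, 1.0, 1.0]
opening: 0.298
```

Request:
move_arm(xyz=[[0, 0, 0.5], [0, 0, 0], [0, 0, 0]], turn=[[0, 0, 0], [0, 0, 0], [0, 0, 0]], gripper=[1, 1, 1])

```text
time: 19.25
position: [0.4906, -0.1812, 0.1101]
orientation: [0.28, 3.129, -0.0]
contact_force: [0.3, -0.1, 0.6]
opening: 0.299
```

Request:
move_arm(xyz=[[0, 0, 0], [0, 0, 0]], turn=[[0, 0, 0], [0, 0, 0]], gripper=[1, 1])

```text
time: 19.45
position: [0.4906, -0.1812, 0.11]
orientation: [0.281, 3.129, -0.0]
contact_force: [-0.5, 0.4, 1.1]
opening: 0.293
```

Request:
move_arm(xyz=[[0, 0, -0.5], [0, 0, 0], [0, 0, 0], [0, 0, 0], [0, 0, 0], [0, 0, 0], [0, 0, 0], [0, 0, 0], [0, 0, 0], [0, 0, 0]], turn=[[0, 0, 0], [0, 0, 0], [0, 0, 0], [0, 0, 0], [0, 0, 0], [0, 0, 0], [0, 0, 0], [0, 0, 0], [0, 0, 0], [0, 0, 0]], gripper=[1, 1, 0.65, 0.6, 0.5, 0.4, 0.3, 0.15, 0, 0])

```text
time: 20.45
position: [0.4906, -0.1812, 0.1105]
orientation: [0.281, 3.129, 0.0]
contact_force: [0.4, 0.0, -0.1]
opening: 1.001
```

```bash
python3 st.py w15|tail -1
```

```text
[ 0.49062703 -0.18117648  0.110515  ] [ -0.25 -45.79 110.52] [ 0.65  0.1  -0.36] [-0.043 -0.01   0.054] [-1.e-04  0.e+00 -1.e+00]
```

View pics/w15.png

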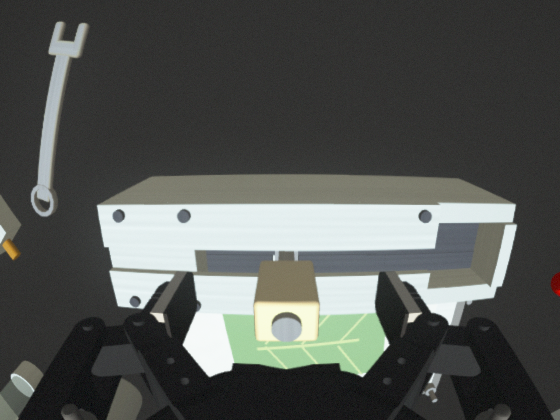

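Request:
move_arm(xyz=[[0, 0, -4], [0, 0, -8], [0, 0, -14], [0, 0, -18], [0, 0, -20], [0, 0, -22], [0, 0, -22], [0, 0, -20], [0, 0, -12], [0, 0, 0], [0, 0, 0]], turn=[[0, 0, 0], [0, 0, 0], [0, 0, 0], [0, 0, 0], [0, 0, 0], [0, 0, 0], [0, 0, 0], [0, 0, 0], [0, 0, 0], [0, 0, 0], [0, 0, 0]], gripper=[0, 0, 0, 0, 0, 0, 0, 0, 0, 0, 0])

```text
time: 21.6
position: [0.4903, -0.1812, 0.2504]
orientation: [-0.281, -3.129, 0.0]
contact_force: [0.7, -0.2, 0.7]
opening: 1.003
```

```bash
python3 st.py w16|tail -1; python3 -c "
from h import *
save('scene','sc3');crop('sc3',160,170,300,280,5.6,'sc3c')
w=load('w16')
import fit2
for z in (.1,.12,.132): print(z,wproj(w,[fit2.W(fit2.f,(a,-46.2+b,z*1000+20)) for a in(-10,10) for b in(-13,13)]).round(0).tolist())"|tail -3
```

```text
[ 0.49029314 -0.18123532  0.25035352] [ -0.57 -45.91 250.35] [0.27 0.44 0.28] [-0.001  0.059 -0.025] [ 1.e-04 -3.e-04 -1.e+00]
0.1 [[270.0, 198.0], [301.0, 198.0], [271.0, 220.0], [301.0, 220.0]]
0.12 [[269.0, 204.0], [302.0, 204.0], [269.0, 228.0], [302.0, 228.0]]
0.132 [[268.0, 208.0], [303.0, 208.0], [269.0, 233.0], [302.0, 233.0]]
```

View pics/w16.png

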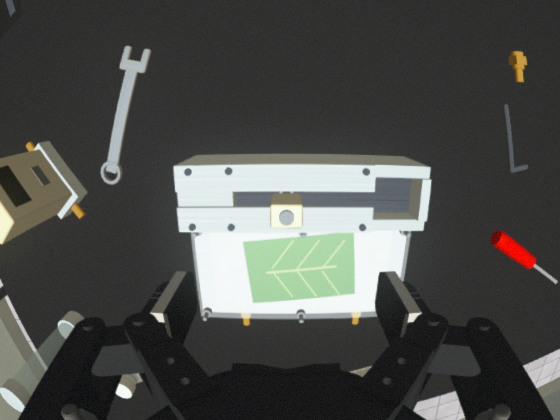

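View pics/sc3.png

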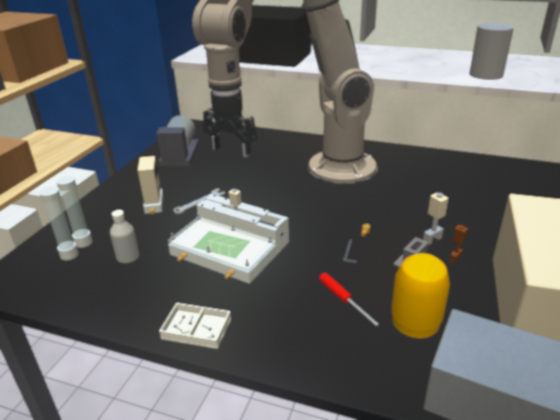

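View pics/sc3c.png

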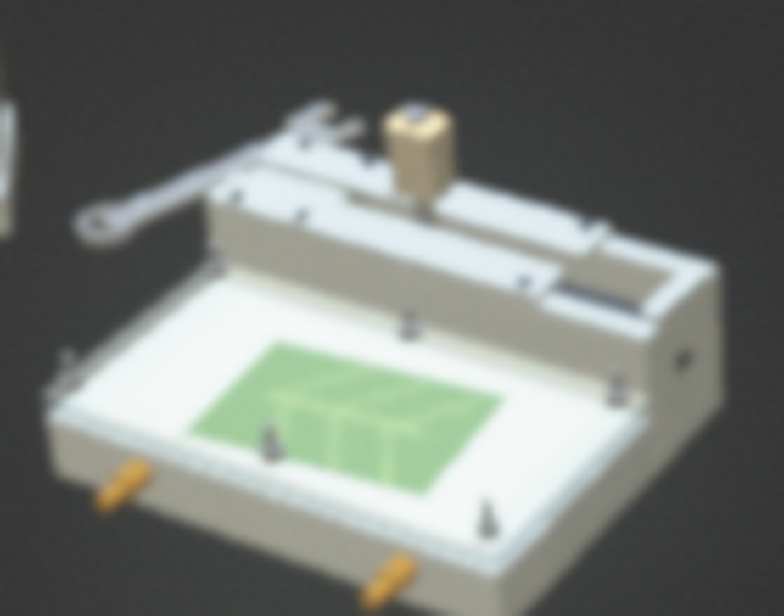

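```bash
python3 -c "
from station import r
print(r.sense()['time'],r.close_job())"
```

```text
the job is handed in; nothing more can be done
21.7 None
```

The probe is standing upright in the cross groove, released, with the robot clear of it. I handed the job in at 21.7 s of the 72 s allowed.

**What I did:** I took the probe from its stand and lowered the foot through the mouth. I pressed it about 3 mm (roughly 2–3 N) and dragged it under the strips. The drop came at y ≈ -45 mm: the vertical reading fell back to the hanging weight and the wrist moment went from 0.3–0.4 N m to about zero. I stopped there, moved it about 0.5 mm towards the groove's middle and lowered it until it touched the groove floor. Then I eased off the spring, opened the gripper and backed straight up.

**Last checks:**
- **Probe:** its top face in the wrist picture matches a handle centre 120 mm above the bench, to within about 1–2 pixels. It looks upright in the scene picture.
- **Contact:** the last force readings were within sensor noise, and readings during the job stayed under about 3 N.
- **Other objects:** everything else on the bench looks to be where it started.

No check failed. The groove could partly be seen through the slit, at y ≈ -46 mm, which agrees with where I felt the drop.

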